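Refit the lever's return spring on the soil-sample trimmer

TASK

Put the return spring back on the green trimmer: take the spring from its wooden cradle, drop the bent hook at its red end through the hole in the yellow lever, then pull the blue end out and slip its eye down over the spring post, under the post's head. Let go, so that the stretched spring holds the lever against its stop, and leave the stopwatch, the tape roll and the brass weight where they are.

Things in the scene. Friction and masses are not known exactly. Their poses are not given: they have to be found in the camera images.
- base: Green base plate of the trimmer, 280 x 140 x 12 mm, fixed. Origin: centre of its underside. x runs from the lever towards the spring post, z up. The working line is parallel to x at y = +20 mm; with the lever on its stop the hole is on it at x = -98 mm. An aluminium block, top 56 mm above the bench, stands at x = -20 to +90, y = -64 to -36 mm.
- slot_mid (a point): Middle of the black clamp slot, on the plate's top face and the working line, 205 mm along x from the hole of the lever on its stop; axes as base. The post stands on the line up to 10 mm either way along x from here: not reported, feel or look for it. Heights from here: stem 14 mm wide up to a shoulder at 36, neck 8 wide to 45, head 12 wide to 51 mm. Rigid. Eye home: centre about 39 mm up.
- lever (a joint): Yellow lever that swings level about an upright pivot, rad. 0 = against its stop (tip nearest the post); it grows as the tip swings away from the post, up to 0.5. A little friction (0.1 N m) keeps it where it is left; a pull of about 2 N on the tip moves it.
- lever_hole (a point): Centre of the mouth (top face, 44 mm above the bench) of the 12 mm round hole through the yellow lever's tip (30 x 30 x 10 mm), 70 mm from the pivot, which lies to the base's -y side. z up. It is clear for 32 mm from the mouth down to the plate.
- hook_grip (a point): Centre of the spring's red end block (38 mm long, 18 x 18 mm), to grip the hook end. x along the spring from hook to eye, z up, lying in the cradle (axis 55 mm above the bench) as at work. The hook's 6 mm thick leg hangs from the axis 37 mm behind this (-x), 35 mm deep, tip slanted 6 mm to +x. Hooked home, the axis is about 53 mm above the bench. Spring 150 g, balance point 68 mm from the leg.
- hook_tip (a point): Bottom middle of the hook's leg, 1 mm above its very end: 31 mm behind hook_grip along the spring and 34 mm below the axis. Axes as hook_grip.
- eye_grip (a point): Centre of the blue square end block of the spring (38 mm long, 18 x 18 mm), where the eye end is gripped; 90 mm from hook_grip with the spring closed. Axes as hook_grip.
- eye (a point): Centre of the flat round eye at the blue end, 38 mm beyond eye_grip along x, lying level; inner diameter 18 mm, outer 28 mm, wire 5 mm thick. With the spring closed it is 165 mm from the leg's axis.
- spring_end (a joint): Stretch of the spring, m: 0 closed, at most 0.07. It pulls with about 5 N as soon as it opens and 0.22 N more for each mm.
- rest_mid (a point): Middle of the top of the black cross bar (50 mm wide, 8 mm along x, top 43 mm above the bench) on the working line, that keeps the hooked but still unstretched spring about level. Axes as base.
- stopwatch: Grey stopwatch, 70 x 62 x 18 mm, loose; origin under its middle.
- tape_roll: Black tape roll lying flat, 56 mm across, 19 mm high, loose; origin under its middle.
- brass_weight: Brass knobbed weight, 32 mm across, 46 mm high, loose; origin under its middle.

How it is judged:
On the way, in this order (a step that is already met when the one before it is completed fails the run):
1. the hook's leg is down through the hole of the lever (its tip more than 12 mm below the mouth, within 16 mm of the hole's axis) (z of hook_tip in the frame of lever_hole below -0.012 m and horizontal distance between hook_tip and lever_hole below 0.016 m), for 0.2 s.
2. the eye is round the neck of the post with the spring stretched and let go (value of joint spring_end above 0.01 m and z of eye in the frame of slot_mid between 0.034 and 0.046 m and y of eye in the frame of slot_mid between -0.01 and 0.01 m and contact force between the fingers and spring below 0.3 N), for 0.2 s.
At the end, for the whole second after the job is handed in: Leg through the lever hole (tip over 12 mm below the mouth, within 16 mm of its axis); released spring at rest, stretched over 10 mm, its eye round the post's neck (34 to 46 mm above the plate, within 10 mm of the working line); lever on its stop (below 0.04 rad) (all of step 1 and all of step 2 and value of joint lever below 0.04 rad and linear speed of spring below 0.02 m/s); the robot touches nothing.
It fails at once if the stopwatch is pushed away by more than 30 mm (distance of stopwatch from where it was at the start of the episode above 0.03 m).
It fails at once if the tape roll is pushed away by more than 30 mm (distance of tape_roll from where it was at the start of the episode above 0.03 m).
It fails at once if the brass weight is pushed away by more than 30 mm (distance of brass_weight from where it was at the start of the episode above 0.03 m).
It also fails if it takes over 59 s, if anything falls off the work surface, if the arm or the gripper's body presses on something with over 40 N, if the wrist force passes 120 N, or if a joint passes its speed limit or range.

ROBOT

A 6-joint arm with a two-finger parallel gripper is mounted at the origin on the work surface; the furniture and walls round the work are solid. World frame = base frame: x ahead of the robot, y to its left, z up, the work surface at z = 0. Lengths are in m, angles in rad, forces in N, time in s.
With the tool pointing down it reaches from about 0.425 to 0.95 m from the base axis. Payload 14.7 kg.
Tool frame: the origin (TCP) lies between the finger pads; the fingertips stand 17 mm ahead of it and the grasp point (between the pads) lies 2 mm behind it; y points along the fingers, x is the direction in which the jaws open and shut, and the axes are right-handed (so a half turn about y gives the same grasp; the last joint's range is limited). The gripper opens to 85 mm and grips with 20 to 120 N. Pads are 22 mm wide; open, the fingers measure 114 mm over their backs; the gripper's body (76 mm by 85 mm) begins 54 mm behind the grasp point. The pads swing forward as they close: fully open they stand 13 mm farther back than shut.
Start: joints at [1.17, 0.48, 1.596, -0, 1.065, -0.047], TCP at [0.225, 0.61, 0.248] pointing down, gripper open.
Joint ranges: [-2.75, 2.75], [-0.82, 2.05], [0.23, 2.67], [-1.56, 4.7], [0.09, 2.69], [-2.92, 2.92]. Speed limits (rad/s): [1.89, 1.89, 2.39, 3.01, 3.01, 3.01].

INTERFACE

Orientations are given as [roll, pitch, yaw] about the fixed x, y, z axes, in that order (R = Rz(yaw) Ry(pitch) Rx(roll)).
In Python, from station import r gives the robot as it stands.
- The arm moves only by the shell command python3 -m creep 'ROWS' [OPENING] [FORCE]. ROWS is JSON, one flat list of numbers, 4 for each row, row after row: the shift along the world's x, y, z in mm, then the turn about the world's z in degrees. A call has 1 to 10 rows; each row shifts and turns the commanded pose from where the row before left it; what a row does not reach is not made up. A row lasts 1/10 s, in which the tool goes at most 50 mm and 8.59 degrees, less where a joint would pass 70% of its speed; a pose out of reach is approached as far as the arm can. A call is refused whole if a number of a shift passes 50 or a number of a turn 8.59, either way. A call with a gripper value outside its range is refused whole. OPENING is the gripper command: -1 is shut, 1 is fully open, values between are in proportion, set as the call begins (- or left out, the last holds). The fingers move at their own pace and stop on an object; FORCE is the grip in N (left out, the last holds). Time passes only in rows, so rows that do not move let the fingers close. It gives the time, the measured TCP pose, the force and the opening at its end, in the units of the state.
- r.observe(): the state, without advancing time (a new reading comes with each control period).
- r.capture(name): name is "side" or "top" or "wrist"; returns a dict with "image" (384x512x3 uint8, red, green, blue), "camera_matrix" (3x3 intrinsics, pixels), "dist_coeffs" ([k1, k2, p1, p2, k3] as OpenCV has them; the pictures are not rectified), "rvec" (rotation vector, rad) and "tvec" (3), from world to camera coordinates, as OpenCV has them. Camera axes: x right, y down, z forward; pixel columns grow to the right and rows downward; lengths in m; the calibration is good to about 2 mm. A picture is of the moment at which its call begins. There is no depth.
- r.finish_job(): hands the job in, once; it reports no verdict.
The state is a dict: "time_s": time; "q": joint angles; "dq": joint speeds; "tau": joint torques, N m; "tool_pos": TCP position; "ee_rot": TCP orientation; "ft_force": force on the tool from outside, world axes, zero at the start; "ft_torque": the same for the moment, N m; "finger_gap": finger opening in m.
Only numpy, scipy, OpenCV 4.12 (cv2) and the standard library are available. Lean on these libraries where they do the work, as an engineer would, in place of code of your own. Each camera call takes 0.05 s, during which the arm holds its last target.

## Working session

There is one attempt and no reset: what is moved stays moved. The work goes in short steps, Python scripts to look and compute and a shell command to move; the robot and the scene stay as the last step left them, time stands still between calls to the robot, and variables do not carry over. Pictures are saved under pics/ and viewed, and the job is handed in when it is done.

```bash
ls; mkdir -p pics
python3 - <<'E'
from station import r
import cv2
print(r.observe())
for n in ("side","top","wrist"):
    c=r.capture(n); cv2.imwrite(f"pics/{n}0.png",c["image"][:,:,::-1]); print(n,c["camera_matrix"],c["dist_coeffs"],c["rvec"],c["tvec"])
E
```

```text
pics
{'time_s': 0.0, 'q': array([ 1.17045377e+00,  4.80816146e-01,  1.59682652e+00, -1.28602220e-05,
        1.06511215e+00, -4.65766691e-02]), 'dq': array([ 1.69725678e-03, -9.25188639e-05, -7.55985608e-04,  4.06819219e-04,
        4.34842788e-04,  1.00983857e-03]), 'tau': array([ 3.97039927e-03, -9.50637960e+01, -4.30180657e+01,  1.93280657e-04,
        1.20677325e-02,  2.86105774e-05]), 'tool_pos': array([0.22500755, 0.60942015, 0.24770021]), 'ee_rot': array([-1.57075345e+00,  1.16142782e-03,  1.21703670e+00]), 'ft_force': array([-0.38643415, -0.65489671, -0.3146655 ]), 'ft_torque': array([-0.00517265, -0.05286443,  0.03327815]), 'finger_gap': 0.08550775754236963}
side [[430.94931423   0.         250.85401195]
 [  0.         430.94931423 189.55084599]
 [  0.           0.           1.        ]] [-0.15359666  0.          0.          0.          0.        ] [ 0.20131457 -2.51758548  1.74433044] [0.51743491 0.17015418 0.82360553]
top [[416.09799266   0.         257.07602423]
 [  0.         416.09799266 186.31158502]
 [  0.           0.           1.        ]] [-0.11673431  0.          0.          0.          0.        ] [ 2.19448995 -2.14092687  0.1509163 ] [-0.23425079  0.56216536  0.90520086]
wrist [[264.86669722   0.         256.05200302]
 [  0.         264.86669722 194.20479555]
 [  0.           0.           1.        ]] [-0.00515017  0.          0.          0.          0.        ] [-2.34485699 -1.63396482 -0.27030659] [-0.64932354 -0.04216563  0.38074799]
```

View pics/side0.png

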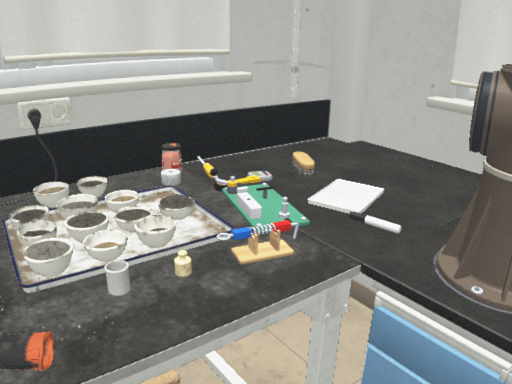

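View pics/top0.png

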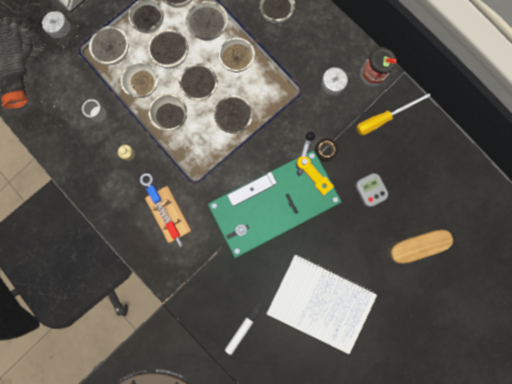

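View pics/wrist0.png

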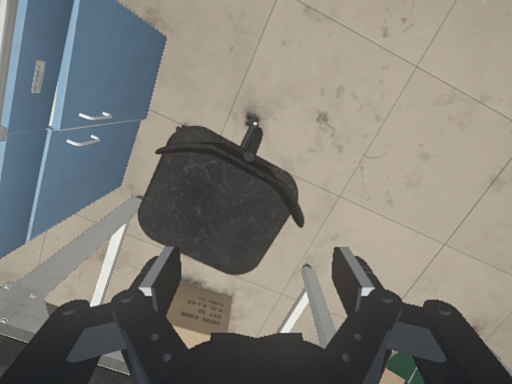

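```bash
cat > h.py <<'E'
import numpy as np, cv2
from station import r
def cam(n):
    c=r.capture(n); return c
def ray(c,uv):
    K=np.array(c["camera_matrix"]);d=np.array(c["dist_coeffs"])
    p=cv2.undistortPoints(np.array([[uv]],float),K,d)[0,0]
    R=cv2.Rodrigues(np.array(c["rvec"]))[0];t=np.array(c["tvec"]).ravel()
    return -R.T@t, R.T@np.array([p[0],p[1],1.])
def plane(c,uv,z):
    o,v=ray(c,uv); return o+v*(z-o[2])/v[2]
def proj(c,P):
    return cv2.projectPoints(np.array(P,float).reshape(-1,1,3),np.array(c["rvec"]),np.array(c["tvec"]),np.array(c["camera_matrix"]),np.array(c["dist_coeffs"]))[0].reshape(-1,2)
def tri(a,uva,b,uvb):
    oa,va=ray(a,uva);ob,vb=ray(b,uvb)
    s=np.linalg.lstsq(np.c_[va,-vb],ob-oa,rcond=None)[0]
    pa,pb=oa+va*s[0],ob+vb*s[1]; return (pa+pb)/2,np.linalg.norm(pa-pb)
def crop(c,name,x0,x1,y0,y1,f):
    im=c["image"][y0:y1,x0:x1,::-1]; cv2.imwrite(f"pics/{name}.png",cv2.resize(im,None,fx=f,fy=f,interpolation=cv2.INTER_CUBIC))
def masks(c,box,bands,minA=4):
    x0,x1,y0,y1=box
    hsv=cv2.cvtColor(np.ascontiguousarray(c["image"][y0:y1,x0:x1]),cv2.COLOR_RGB2HSV)
    out={}
    for k,(lo,hi) in bands.items():
        m=cv2.inRange(hsv,np.array(lo),np.array(hi))
        n,l,s,ce=cv2.connectedComponentsWithStats(m)
        out[k]=[(s[i,4],ce[i]+[x0,y0],s[i,:4]+[x0,y0,0,0]) for i in range(1,n) if s[i,4]>=minA]
        out[k].sort(key=lambda a:-a[0])
    return out
E
python3 - <<'E'
from h import *
t=cam("top");s=cam("side")
crop(t,"t1",130,350,120,260,3.6); crop(s,"s1",180,320,150,270,5)
B={"red":((0,150,120),(6,255,255)),"blue":((105,150,80),(125,255,255)),"green":((70,80,60),(90,255,255)),"yellow":((18,150,150),(30,255,255))}
for n,c,b in(("top",t,(130,350,120,260)),("side",s,(180,320,150,270))):
    for k,v in masks(c,b,B).items(): print(n,k,[(int(a),np.round(x,1).tolist(),y.tolist()) for a,x,y in v[:3]])
print("cam pos",[ray(c,(256,192))[0] for c in (t,s)])
print(proj(t,[[0,0,0],[.225,.61,.25]]),proj(s,[[0,0,0],[.225,.61,.25]]))
E
```

```text
top red [(132, [172.0, 229.5], [166, 221, 13, 18])]
top blue [(118, [152.9, 193.2], [147, 185, 13, 17])]
top green [(5383, [271.7, 209.1], [208, 159, 133, 99]), (166, [317.5, 163.5], [307, 151, 22, 27]), (4, [323.5, 185.5], [323, 185, 2, 2])]
top yellow [(444, [315.0, 175.7], [297, 157, 37, 38])]
side red [(143, [283.0, 225.2], [274, 220, 17, 12])]
side blue [(189, [241.0, 232.9], [231, 227, 20, 13])]
side green [(1071, [260.4, 204.2], [222, 184, 63, 43]), (236, [296.4, 215.7], [288, 203, 22, 23])]
side yellow [(172, [244.1, 180.5], [228, 176, 33, 11]), (80, [207.8, 168.7], [203, 163, 11, 15])]
cam pos [array([ 0.45442463, -0.20425561,  0.97060282]), array([0.41293932, 0.78076583, 0.44147847])]
[[ 155.08669893  431.07005622]
 [-154.38406165  331.01095273]] [[503.41131345 272.60222217]
 [594.22681059 408.07054358]]
```

View pics/t1.png

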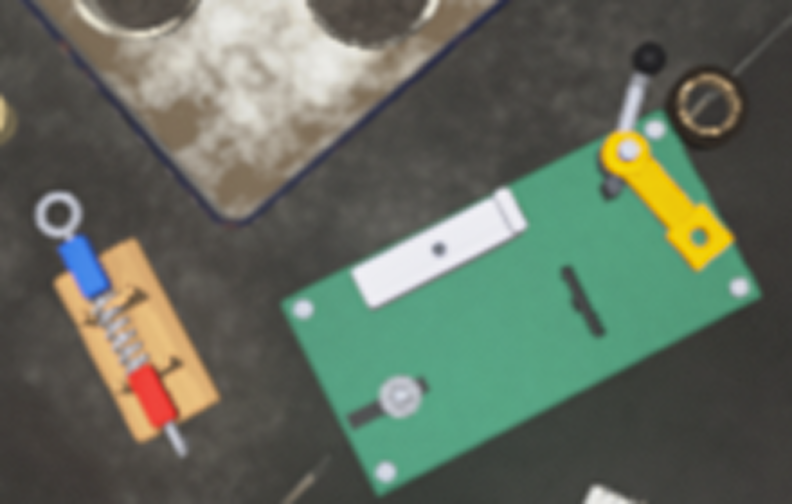

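View pics/s1.png

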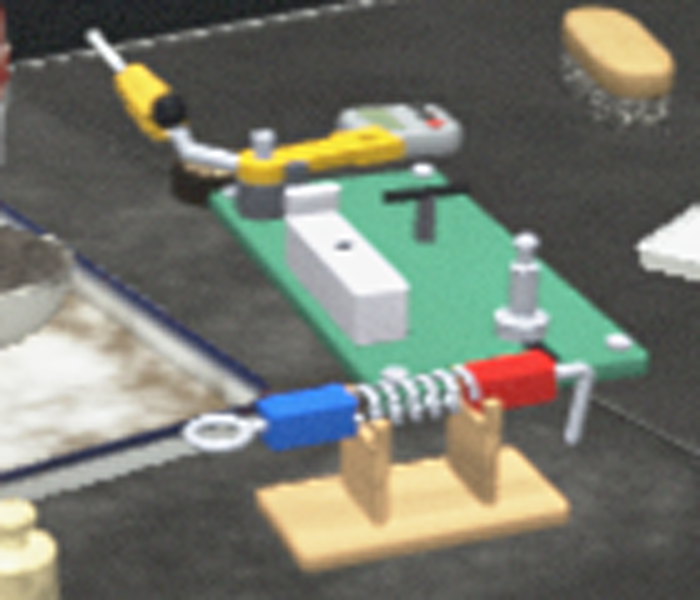

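```bash
cat > m1.py <<'E'
from h import *
t=cam("top");s=cam("side")
T=lambda x,y:(x/3.6+130-.36,y/3.6+120-.36)
S=lambda x,y:(x/5+180-.4,y/5+150-.4)
def P(n,uv,z): p=plane(t,uv,z); print(n,np.round(p*1000,1)); return p
eye=P("eye",T(58,214),.055); blue=P("blue",(152.9,193.2),.064); red=P("red",(172,229.5),.064); leg=P("leg",T(167,425),.055)
print("redtri",tri(t,(172,229.5),s,(283,225.2)),"bluetri",tri(t,(152.9,193.2),s,(241,232.9)),"eyetri",tri(t,T(58,214),s,S(219,433)))
print("d",np.linalg.norm(blue-red),np.linalg.norm(eye-blue),"yaw",np.degrees(np.arctan2(*(eye-red)[1::-1])))
hd=P("posthead",T(400,396),.063);hole=P("hole",T(700,237),.044);piv=P("pivot",T(628,150),.05)
print("posttri",tri(t,T(400,396),s,S(525,242)))
c=[P("corner",T(*q),.012) for q in((281,302),(380,495),(762,295),(660,110))]
print([np.linalg.norm(c[i]-c[(i+1)%4]) for i in range(4)])
O=sum(c)/4; ex=(c[0]+c[1]-c[2]-c[3]);ex/=np.linalg.norm(ex);yaw=np.arctan2(ex[1],ex[0]);print("base",O,"yaw",np.degrees(yaw))
ey=np.array([-ex[1],ex[0],0])
for n,p in(("hd",hd),("hole",hole),("piv",piv)): print(n,"in base",np.round([(p-O)@ex*1000,(p-O)@ey*1000],1))
print("slot_mid",O+ex*.107+ey*.02,"hole0",O-ex*.098+ey*.02)
r_=P("rest",T(583,300),.043); print(np.round([(r_-O)@ex*1000,(r_-O)@ey*1000],1))
print("brass",P("brass",(125,152),.046),"dist",[np.hypot(*x[:2]) for x in(red,hole,hd,blue)])
E
python3 m1.py
```

```text
eye [575.3  28.5  55. ]
blue [543.2   8.6  64. ]
red [465.1 -37.2  64. ]
leg [447.6 -45.2  55. ]
redtri (array([ 0.46342815, -0.03588942,  0.05615134]), np.float64(0.0036077618584639615)) bluetri (array([0.54340942, 0.01081244, 0.05398672]), np.float64(0.0016336557515955132)) eyetri (array([0.57528626, 0.0290307 , 0.05261674]), np.float64(0.0006311836923419612))
d 0.0905498411175293 0.03878194845516414 yaw 30.820803424113524
posthead [ 468.9 -186.6   63. ]
hole [ 572.7 -371.4   44. ]
pivot [ 625.6 -324.7   50. ]
posttri (array([ 0.46938576, -0.18648376,  0.05765105]), np.float64(0.0008861240814913582))
corner [ 527.7 -107.7   12. ]
corner [ 406.8 -174.6   12. ]
corner [ 539.9 -417.9   12. ]
corner [ 659.9 -350.5   12. ]
[np.float64(0.13825199912668104), np.float64(0.2773455549064207), np.float64(0.13762000148475007), np.float64(0.27651327892783367)]
base [ 0.53360346 -0.26270102  0.012     ] yaw 118.62639577426947
hd in base [97.8 20.4]
hole in base [-114.1   17.8]
piv in base [-98.5 -51.1]
slot_mid [ 0.46478491 -0.17836237  0.012     ] hole0 [ 0.56299965 -0.35830365  0.012     ]
rest [ 531.4 -298.4   43. ]
[-30.2  19.1]
brass [637.4  82.3  46. ]
brass [0.63744307 0.08231097 0.046     ] dist [np.float64(0.46662540108457706), np.float64(0.6825639999904772), np.float64(0.5046301973522652), np.float64(0.5433119678111622)]
```

```bash
python3 -m creep '[25,-25,0,-8.5,25,-25,0,-8.5,25,-25,0,-8.5,25,-25,0,-8.5,25,-25,0,-8.5,25,-25,0,-8.5,25,-25,0,-8.5,25,-25,0,-8.5,5,-36,0,-5,5,-36,0,-5]' 0.1 40; python3 -m creep '[4,-37,-8,-5,4,-37,-8,-5,4,-37,-8,-5,4,-37,-8,-5,4,-37,-8,-5,4,-37,-8,-5,3,-37,-8,-5,0,-37,-8,-5,0,-37,-8,-5,0,-37,-8,-5]'
```

```text
time_s: 1.35
tool_pos: [0.4358, 0.3364, 0.2481]
ee_rot: [-1.571, -0.0, -0.148]
ft_force: [-0.5, -0.8, -0.0]
finger_gap: 0.047
time_s: 2.35
tool_pos: [0.4621, -0.0338, 0.1682]
ee_rot: [-1.57, -0.0, -1.021]
ft_force: [0.6, -0.3, -0.3]
finger_gap: 0.047
```

Run:
```python
from h import *
w=cam("wrist");cv2.imwrite("pics/w1.png",w["image"][:,:,::-1])
B={"red":((0,150,90),(8,255,255)),"blue":((105,150,80),(125,255,255))}
for k,v in masks(w,(0,512,0,384),B,30).items():
    for a,x,y in v[:3]: print(k,a,x,y,plane(w,x,.064))
x=masks(w,(0,512,0,384),B,30)
p,q=plane(w,x["red"][0][1],.064),plane(w,x["blue"][0][1],.064)
print(np.linalg.norm(p-q),np.degrees(np.arctan2(*(q-p)[1::-1])),(p-r.observe()["tool_pos"])*1000)
```

```text
red 549 [262.04918033 199.41894353] [253 180  18  37] [ 0.46507647 -0.0386455   0.064     ]Traceback (most recent call last):
  File "<stdin>", line 7, in <module>
IndexError: list index out of range
```

View pics/w1.png

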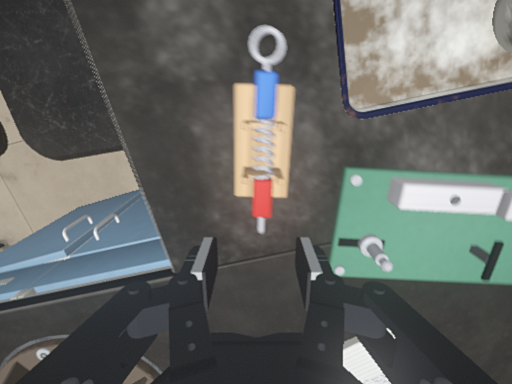

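Run:
```python
from h import *
w=cam("wrist")
for b in ((265,93),):
    print(plane(w,b,.064))
e=plane(w,(268,44),.057);p=plane(w,(262,199.4),.064);q=plane(w,(265,93),.064)
print(e,np.degrees(np.arctan2(*(q-p)[1::-1])),np.degrees(np.arctan2(*(e-p)[1::-1])), r.observe()["tool_pos"],np.degrees(r.observe()["ee_rot"]))
```

```text
[0.54414544 0.00344075 0.064     ]
[0.57641885 0.02037633 0.057     ] 30.04405493745733 29.372552660287823 [ 0.46191515 -0.03557671  0.16763245] [-9.00423777e+01 -1.63384351e-03 -5.86433159e+01]
```

```bash
python3 -m creep '[3,-2,-20,-1,0,0,-30,0,0,0,-30,0,0,0,-25,0,0,0,-10,0,0,0,0,0,0,0,0,0]' ; python3 -m creep '[0,0,0,0,0,0,0,0,0,0,0,0,0,0,0,0,0,0,0,0,0,0,0,0]' -1 60
```

```text
time_s: 3.15
tool_pos: [0.4656, -0.0341, 0.054]
ee_rot: [-1.57, -0.0, -1.034]
ft_force: [0.7, 0.0, -0.3]
finger_gap: 0.047
time_s: 3.75
tool_pos: [0.4655, -0.0345, 0.0546]
ee_rot: [-1.57, -0.001, -1.035]
ft_force: [-3.0, -4.4, 1.7]
finger_gap: 0.0168
```

Run:
```python
from h import *
w=cam("wrist");cv2.imwrite("pics/w2.png",w["image"][:,:,::-1]);s=cam("side");crop(s,"s2",200,340,160,280,5)
```

```text
(no output)
```

View pics/w2.png

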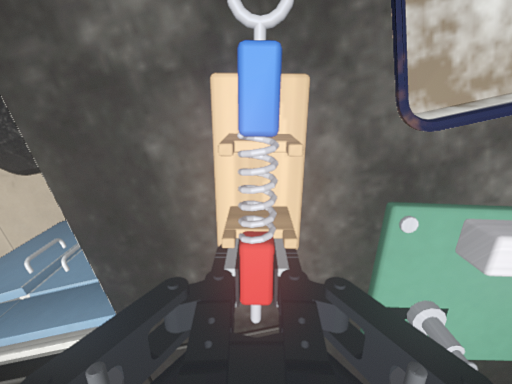

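View pics/s2.png

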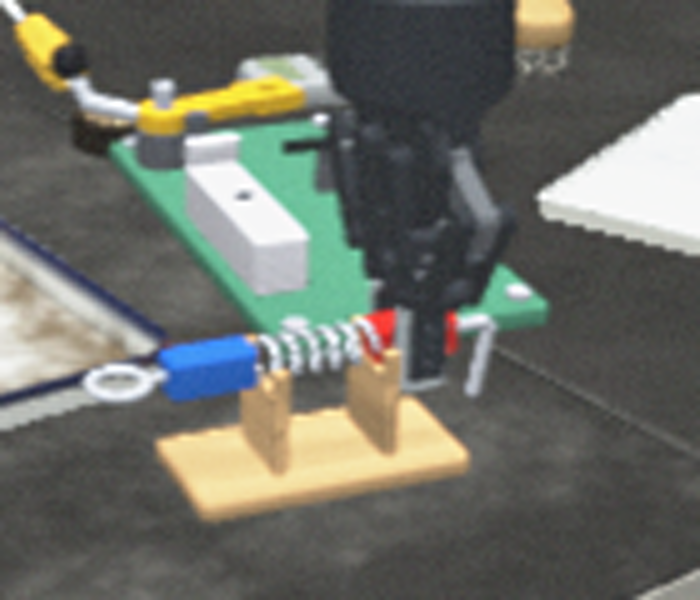

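```bash
python3 -m creep '[0,0,15,0,0,0,25,0,0,0,30,0,0,0,15,0,8,-20,0,5,9,-28,0,8,9,-30,0,8.5,9,-30,0,8.5,9,-30,0,8.5,9,-30,0,8.5]' - 60; python3 -m creep '[9,-30,0,8.5,9,-30,0,8.5,9,-30,0,8.5,9,-30,0,8.5,8,-15,0,5,0,0,0,2.3,0,0,0,0,0,0,0,0]'
python3 - <<'E'
from h import *
t=cam("top");crop(t,"t3",170,370,110,260,4);s=cam("side");crop(s,"s3",180,320,120,240,5);w=cam("wrist");cv2.imwrite("pics/w3.png",w["image"][:,:,::-1])
E
```

```text
time_s: 4.85
tool_pos: [0.5188, -0.2037, 0.1398]
ee_rot: [-1.571, -0.002, -0.208]
ft_force: [0.7, 0.4, -1.3]
finger_gap: 0.0169
time_s: 5.65
tool_pos: [0.5622, -0.337, 0.1392]
ee_rot: [-1.571, -0.0, 0.505]
ft_force: [0.6, 0.2, -1.9]
finger_gap: 0.0169
```

View pics/t3.png

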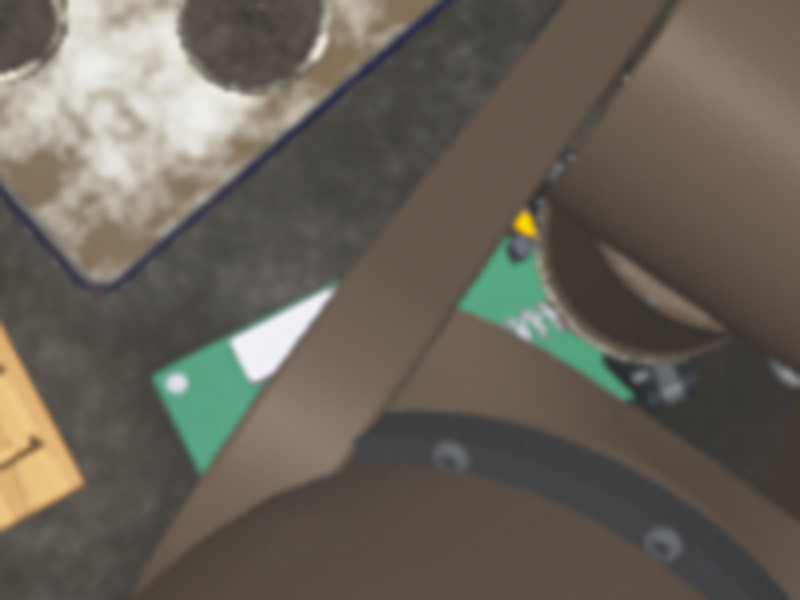

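View pics/s3.png

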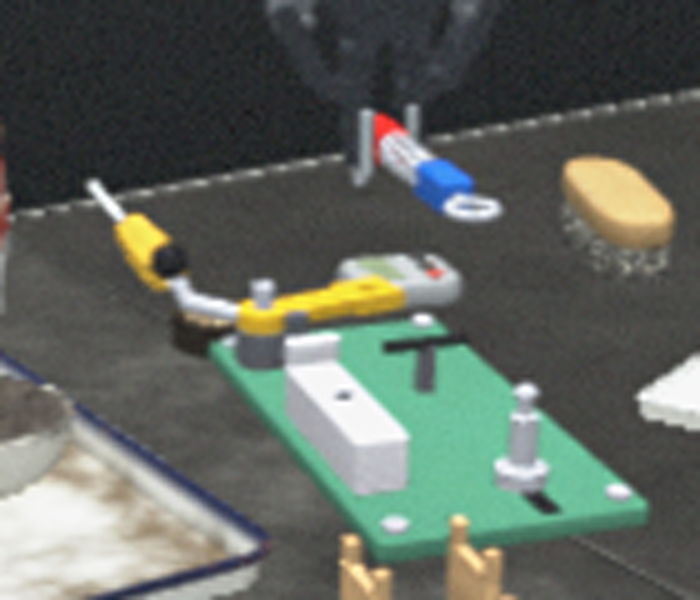

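View pics/w3.png

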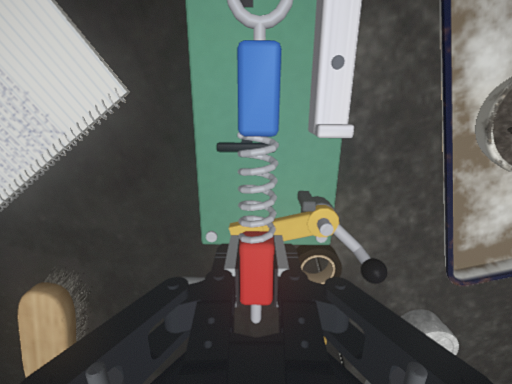

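Run:
```python
from h import *
w=cam("wrist");o=r.observe();p=np.array(o["tool_pos"]);yaw=o["ee_rot"][2]
sx=np.array([-np.sin(yaw),np.cos(yaw),0]);jx=np.array([np.cos(yaw),np.sin(yaw),0])
B={"red":((0,150,90),(8,255,255)),"blue":((105,150,80),(125,255,255))}
for k,uv,z in(("red",(257,272),.009),("blue",(259,88),.009),("bluetop",(259,42),.009),("bluebot",(259,135),.009),("redbot",(257,303),.009),("redtop",(257,233),.009),("leg end",(255.5,321),0.003),("eye",(260,0),0.0)):
    d=plane(w,uv,p[2]+.001+z)-p; print(k,"along",round(d@sx*1000,1),"jaw",round(d@jx*1000,1))
print(p,np.degrees(yaw))
```

```text
red along 1.8 jaw 0.6
blue along 89.4 jaw 1.3
bluetop along 105.9 jaw 1.3
bluebot along 70.7 jaw 1.4
redbot along -17.8 jaw 0.6
redtop along 24.0 jaw 0.6
leg end along -35.9 jaw -0.2
eye along 122.5 jaw 1.7
[ 0.56220277 -0.33689014  0.13869769] 29.016381709985644
```

```bash
python3 -m creep '[-5,-6,0,0,0,0,-15,0,0,0,-15,0,0,0,0,0,0,0,0,0]'
python3 - <<'E'
from h import *
w=cam("wrist");crop(w,"w4",180,400,140,340,3.6);s=cam("side");crop(s,"s4",200,300,130,200,7)
E
```

```text
time_s: 6.35
tool_pos: [0.5567, -0.3429, 0.1072]
ee_rot: [-1.569, 0.001, 0.507]
ft_force: [0.3, 0.1, -0.7]
finger_gap: 0.0168
```

View pics/w4.png

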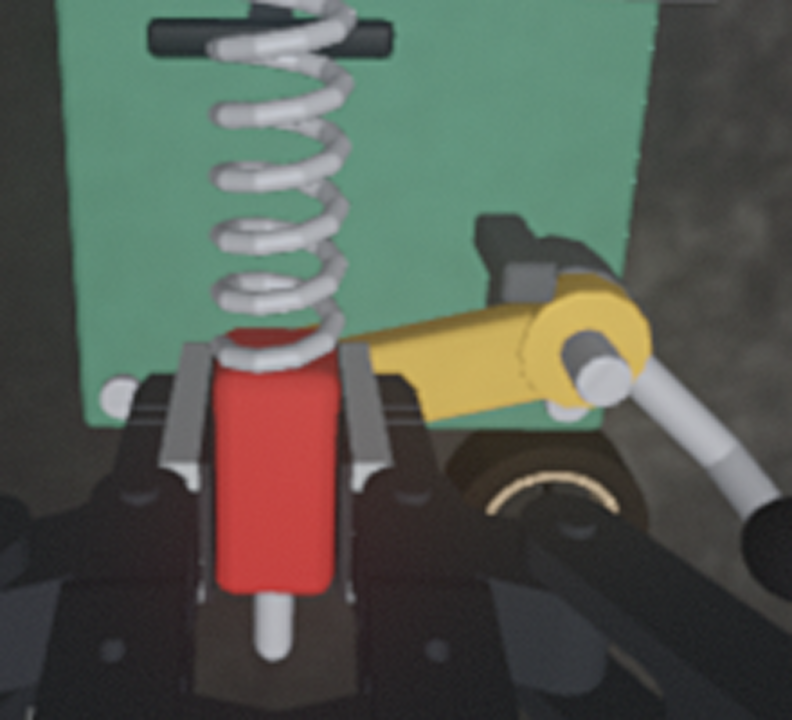

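View pics/s4.png

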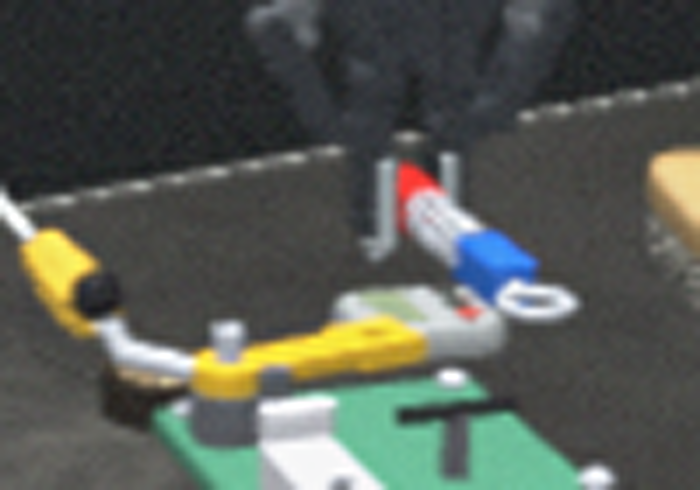

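Run:
```python
from h import *
s=cam("side")
print(plane(s,(377/7+200-.43,322/7+130-.43),.044)); 
w=cam("wrist");print(plane(w,(605/3.6+180-.4,382/3.6+140-.4),.062), "post top (side) check", plane(s,(525/5+180-.4,387/5+120-.4),.060))
print(r.observe()["tool_pos"])
```

```text
[ 0.57326297 -0.37806154  0.044     ]
[ 0.62397652 -0.32416667  0.062     ] post top (side) check [ 0.46997717 -0.18708458  0.06      ]
[ 0.55748669 -0.34334923  0.10867453]
```

```bash
python3 -m creep '[-0.5,0,-15,0,0,0,-12,0,0,0,-4,0,0,0,-2,0,0,0,-2,0,0,0,0,0]'; python3 -c "
from h import *
s=cam('side');crop(s,'s5',210,290,140,200,8)"
```

```text
time_s: 7.15
tool_pos: [0.5567, -0.3433, 0.0732]
ee_rot: [-1.571, 0.0, 0.507]
ft_force: [0.5, 0.1, -1.5]
finger_gap: 0.0173
```

View pics/s5.png

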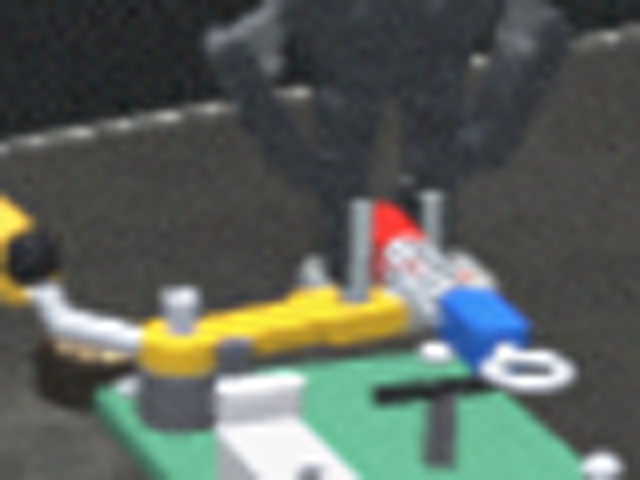

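```bash
python3 -m creep '[-0.5,0.9,-2,0,-0.5,0.9,-2,0,-0.5,0.9,-2,0,0,0,0,0]'; python3 -m creep '[-0.5,0.9,-2,0,-0.5,0.9,-2,0,0,0,-2,0,0,0,0,0]'
```

```text
time_s: 7.6
tool_pos: [0.555, -0.3403, 0.067]
ee_rot: [-1.57, 0.0, 0.507]
ft_force: [-0.7, -0.7, -1.7]
finger_gap: 0.0169
time_s: 8.0
tool_pos: [0.5541, -0.3387, 0.061]
ee_rot: [-1.571, 0.0, 0.507]
ft_force: [0.6, -1.9, -2.4]
finger_gap: 0.0169
```

```bash
python3 -m creep '[0,0,-2,0,0,0,-2,0,0,0,-2,0,0,0,-1.5,0,0,0,0,0]';  python3 -c "
from h import *
s=cam('side');crop(s,'s6',210,290,140,200,8);w=cam('wrist');cv2.imwrite('pics/w6.png',w['image'][:,:,::-1])"
```

```text
time_s: 8.5
tool_pos: [0.554, -0.3386, 0.0535]
ee_rot: [-1.57, 0.0, 0.507]
ft_force: [-0.0, 0.2, -1.1]
finger_gap: 0.0169
```

View pics/s6.png

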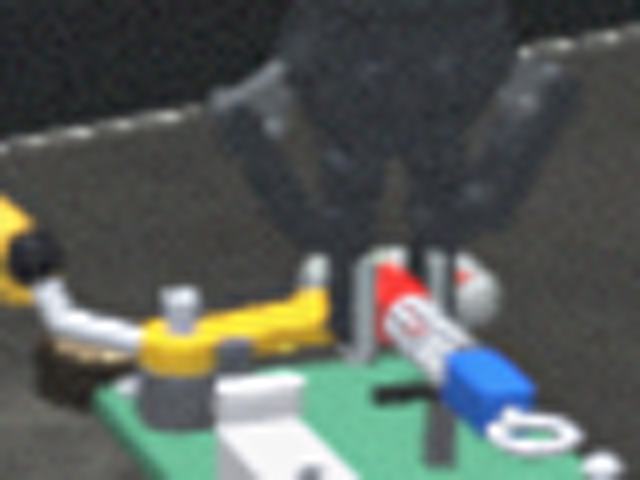

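View pics/w6.png

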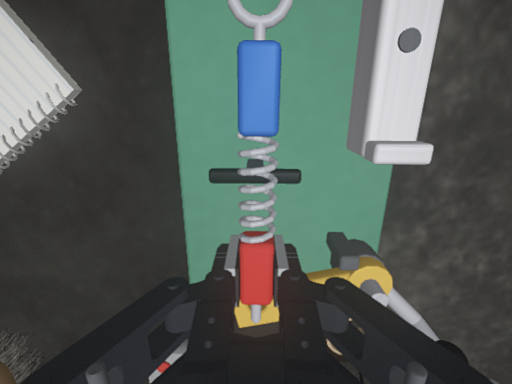

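```bash
python3 -m creep '[0,0,0,0,0,0,0,0,0,0,0,0,0,0,0,0]' -0.1; python3 -m creep '[0,0,15,0,0,0,20,0,0,0,25,0,0,0,0,0]';  python3 -c "
from h import *
s=cam('side');crop(s,'s7',210,290,140,200,8);w=cam('wrist');cv2.imwrite('pics/w7.png',w['image'][:,:,::-1])"
```

```text
time_s: 9.0
tool_pos: [0.5542, -0.3388, 0.0539]
ee_rot: [-1.571, -0.0, 0.507]
ft_force: [0.1, -0.3, -0.1]
finger_gap: 0.0382
time_s: 9.4
tool_pos: [0.556, -0.3399, 0.1181]
ee_rot: [-1.576, -0.002, 0.507]
ft_force: [0.9, -0.5, 0.9]
finger_gap: 0.0385
```

View pics/s7.png

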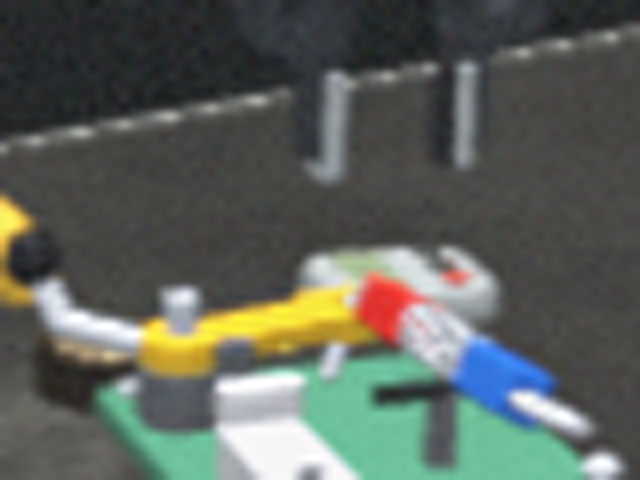

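View pics/w7.png

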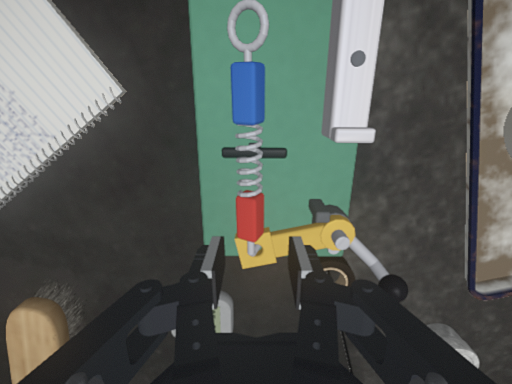

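Run:
```python
from h import *
w=cam("wrist");crop(w,"w8",180,320,0,270,2.2);s=cam("side")
B={"red":((0,150,60),(8,255,255)),"blue":((105,150,60),(125,255,255))}
m=masks(w,(180,320,0,300),B,30);n=masks(s,(200,300,140,230),B,30)
for k in B: print(k,m[k][0],n[k][0],plane(w,m[k][0][1],.062),tri(w,m[k][0][1],s,n[k][0][1]))
o=r.observe();print(o["tool_pos"],np.degrees(o["ee_rot"]))
```

```text
red (np.int32(1129), array([250.32772365, 219.07440213]), array([237, 195,  27,  49])) (np.int32(33), array([257.54545455, 177.81818182]), array([255, 175,   7,   8])) [ 0.54970095 -0.33856688  0.062     ] (array([ 0.55452046, -0.34360249,  0.04964525]), np.float64(0.004628686236950375))
blue (np.int32(1992), array([248.22590361,  93.77660643]), array([232,  63,  33,  64])) (np.int32(61), array([271.80327869, 186.68852459]), array([267, 183,  12,  10])) [ 0.50718464 -0.26343899  0.062     ] (array([ 0.50788216, -0.26326209,  0.05624109]), np.float64(0.0018505681047139891))
[ 0.55389494 -0.33857075  0.1136901 ] [-8.99768520e+01  1.30917312e-02  2.90289039e+01]
```

View pics/w8.png

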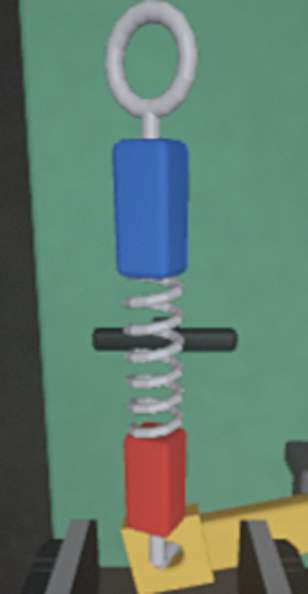

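```bash
python3 -m creep '[-12,19,0,0,-12,19,0,0,-12,19,0,0,-10.5,18,0,0,0,0,0,0,0,0,0,0]' 0.1
python3 - <<'E'
from h import *
w=cam("wrist");crop(w,"w9",180,340,0,384,1.5);s=cam("side")
B={"blue":((105,150,60),(125,255,255))}
m=masks(w,(180,340,0,340),B,30)["blue"][0]
print(m,plane(w,m[1],.064));o=r.observe();print(o["tool_pos"],np.degrees(o["ee_rot"]))
E
```

```text
time_s: 10.2
tool_pos: [0.5076, -0.2636, 0.1135]
ee_rot: [-1.57, 0.0, 0.507]
ft_force: [0.3, -0.5, 0.1]
finger_gap: 0.0469
(np.int32(1290), array([255.45271318, 221.13100775]), array([242, 195,  28,  53])) [ 0.50586097 -0.2611552   0.064     ]
[ 0.50813673 -0.26431155  0.11360284] [-9.00143265e+01 -4.75287285e-03  2.90222363e+01]
```

View pics/w9.png

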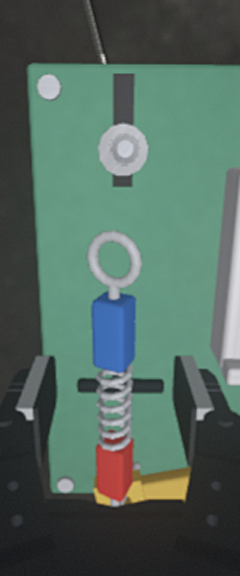

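```bash
python3 - <<'E'
from h import *
w=cam("wrist"); print("post",plane(w,(124/1.5+180-.2,149/1.5-.2),.063),"eye",plane(w,(114.5/1.5+180-.2,259/1.5-.2),.056))
E
python3 -m creep '[-1.5,2.5,-15,0,0,0,-20,0,0,0,-16,0,0,0,-7,0,0,0,0,0,0,0,0,0]';python3 -m creep '[0,0,0,0,0,0,0,0,0,0,0,0,0,0,0,0,0,0,0,0,0,0,0,0]' -1 70
python3 - <<'E'
from h import *
w=cam("wrist");cv2.imwrite("pics/w10.png",w["image"][:,:,::-1]);s=cam("side");crop(s,"s10",210,310,140,220,7)
E
```

```text
post [ 0.47000912 -0.18711892  0.063     ] eye [ 0.49029644 -0.23184087  0.056     ]
time_s: 10.95
tool_pos: [0.5065, -0.2616, 0.0561]
ee_rot: [-1.571, -0.0, 0.506]
ft_force: [-1.5, -0.1, 0.4]
finger_gap: 0.0469
time_s: 11.55
tool_pos: [0.5065, -0.2614, 0.056]
ee_rot: [-1.571, -0.0, 0.507]
ft_force: [1.8, 0.9, 4.0]
finger_gap: 0.0206
```

View pics/w10.png

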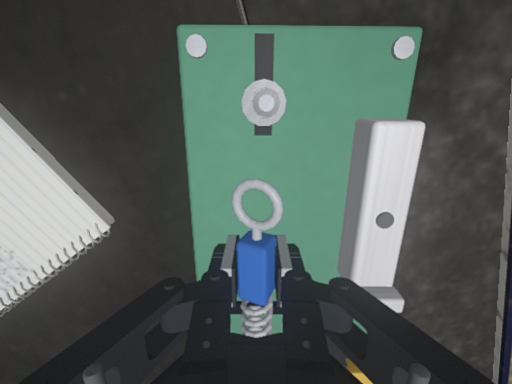

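View pics/s10.png

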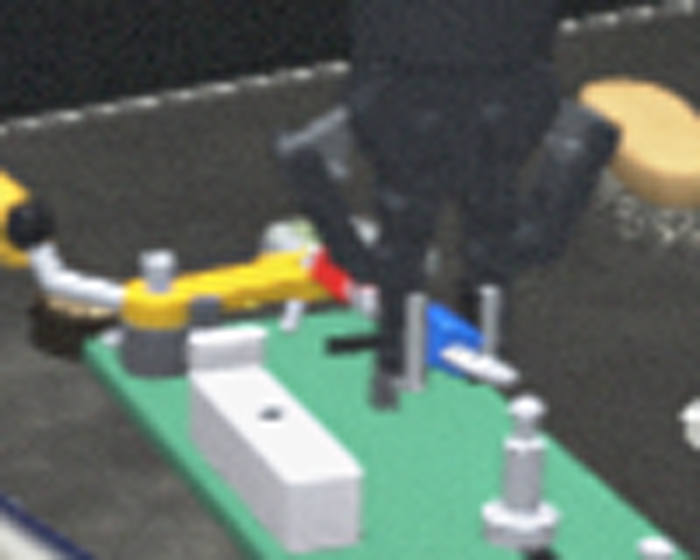

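```bash
python3 -m creep '[0,0,0,0,0,0,0,0,0,0,0,0,0,0,0,0]' -1 120; python3 -m creep '[0,0,3,0,0,0,2,0,0,0,0,0,0,0,0,0]'
python3 - <<'E'
from h import *
w=cam("wrist");crop(w,"w11",200,310,150,350,3);s=cam("side");crop(s,"s11",240,300,160,210,11)
E
```

```text
time_s: 12.05
tool_pos: [0.5064, -0.2613, 0.0558]
ee_rot: [-1.571, -0.0, 0.507]
ft_force: [2.7, 0.5, 4.9]
finger_gap: 0.0186
time_s: 12.45
tool_pos: [0.5058, -0.261, 0.0606]
ee_rot: [-1.57, 0.0, 0.507]
ft_force: [0.1, 0.3, -2.9]
finger_gap: 0.019
```

View pics/w11.png

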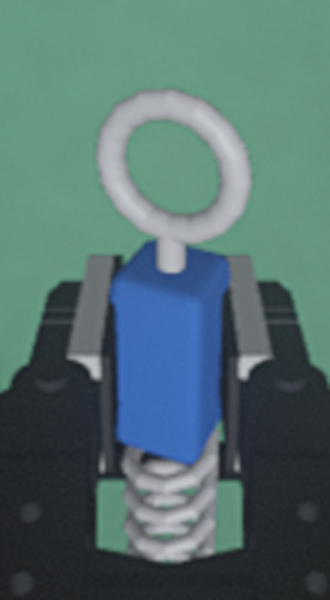

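View pics/s11.png

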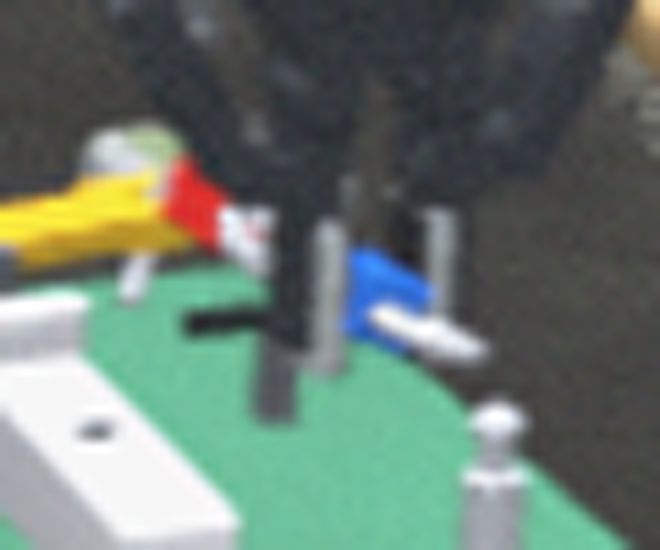

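Run:
```python
from h import *
w=cam("wrist");s=cam("side")
print("eye",tri(w,(174/3+200-.33,165/3+150-.33),s,(437/11+240-.45,335/11+160-.45)))
print("post",plane(s,(500/11+240-.45,408/11+160-.45),.062))
print(proj(w,[[.4695,-.1868,.063]]), r.observe()["tool_pos"])
```

```text
eye (array([ 0.48810817, -0.22982401,  0.06126506]), np.float64(0.002975627283051965))
post [ 0.46889505 -0.18454124  0.062     ]
[[265.44987097 105.50350811]] [ 0.50598904 -0.26114963  0.06064842]
```

```bash
python3 -m creep '[0,3.7,0,0,0,3.5,0,0,-0.5,3.5,0,0,-1.5,3.5,0,0,-1.5,3.5,0,0,-1.5,3,0,0,0,0,0,0,0,0,0,0]'
python3 - <<'E'
from h import *
w=cam("wrist");crop(w,"w12",200,310,50,350,2);s=cam("side");crop(s,"s12",210,310,140,220,7)
E
```

```text
time_s: 13.45
tool_pos: [0.5011, -0.2408, 0.0609]
ee_rot: [-1.571, 0.0, 0.506]
ft_force: [-2.0, -8.0, -2.2]
finger_gap: 0.0187
```

View pics/w12.png

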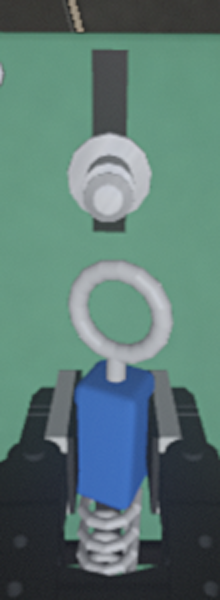

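View pics/s12.png

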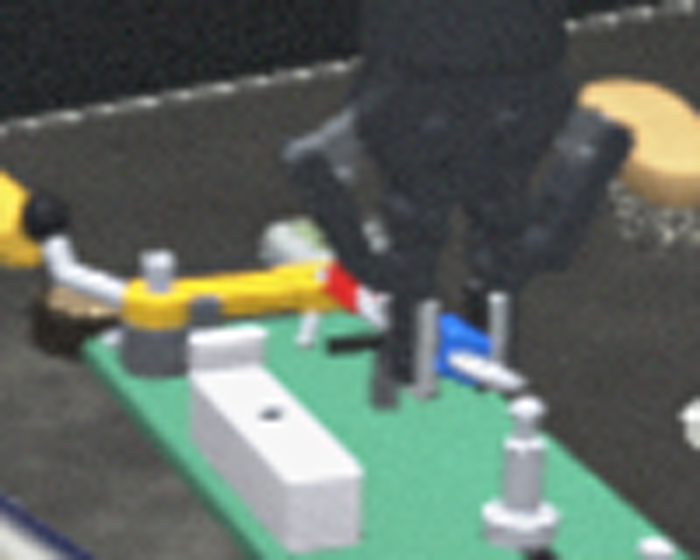

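```bash
python3 -m creep '[0,0,3,0,0,0,3,0,0,0,3,0,0,0,1,0,0,0,0,0]'
python3 - <<'E'
from h import *
w=cam("wrist");crop(w,"w13",200,310,80,280,3);s=cam("side");crop(s,"s13",240,310,150,210,10)
E
```

```text
time_s: 14.05
tool_pos: [0.5015, -0.2407, 0.0709]
ee_rot: [-1.572, -0.0, 0.507]
ft_force: [1.6, -6.2, -7.4]
finger_gap: 0.0176
```

View pics/w13.png

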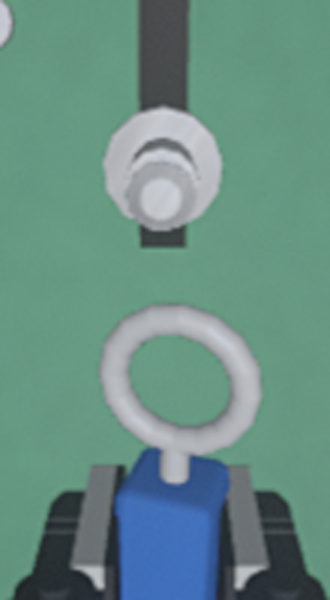

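View pics/s13.png

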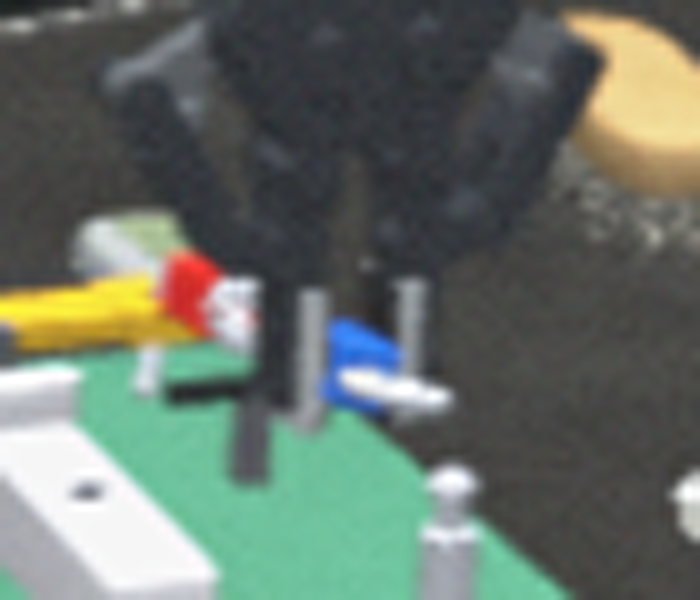

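Run:
```python
from h import *
w=cam("wrist");s=cam("side")
e,d=tri(w,(180/3+200-.33,380/3+80-.33),s,(400/10+240-.45,389/10+150-.45));print("eye",e,d)
pt,d2=tri(w,(161/3+200-.33,198/3+80-.33),s,(453/10+240-.45,475/10+150-.45));print("post",pt,d2, "plane w",plane(w,(161/3+200-.33,198/3+80-.33),.063))
print("eye plane w .071",plane(w,(180/3+200-.33,380/3+80-.33),.071),r.observe()["ft_force"])
```

```text
eye [ 0.48539737 -0.20922313  0.07301295] 0.0015633197766011361
post [ 0.46951688 -0.1861702   0.06028461] 0.00040285276486809284 plane w [ 0.46954487 -0.18579395  0.063     ]
eye plane w .071 [ 0.4866068  -0.20996118  0.071     ] [ 0.90897552 -6.89152936 -6.35111361]
```

```bash
python3 -m creep '[-3,3,1,0,-3,3.5,0,0,-2.5,3.5,0,0,-2.5,3.5,0,0,-2.5,3.5,0,0,-2.5,4,0,0,-0.5,2,0,0,0,0,0,0]'
python3 - <<'E'
from h import *
w=cam("wrist");crop(w,"w14",200,310,80,280,3);s=cam("side");crop(s,"s14",240,310,150,210,10)
E
```

```text
time_s: 15.05
tool_pos: [0.4863, -0.2183, 0.0722]
ee_rot: [-1.574, -0.002, 0.507]
ft_force: [5.9, -10.2, -5.7]
finger_gap: 0.0178
```

View pics/w14.png

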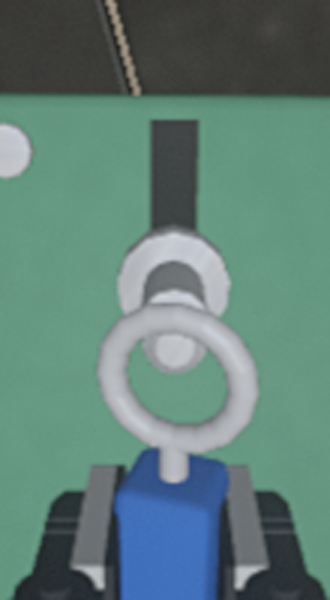

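View pics/s14.png

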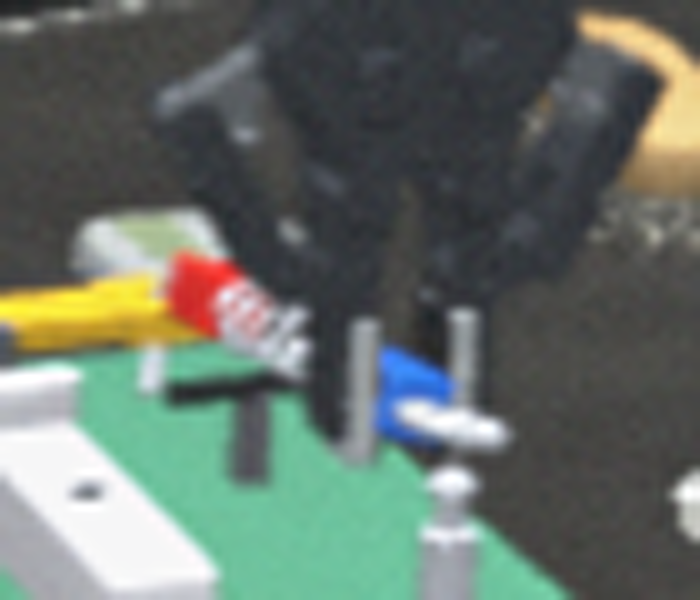

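Run:
```python
from h import *
w=cam("wrist");s=cam("side")
e,d=tri(w,(179/3+200-.33,378/3+80-.33),s,(456/10+240-.45,423/10+150-.45));print("eye",e,d)
for z in(.071,.073):print("eye plane w",plane(w,(179/3+200-.33,378/3+80-.33),z))
print("head",plane(w,(174/3+200-.33,350/3+80-.33),.063),tri(w,(174/3+200-.33,350/3+80-.33),s,(452/10+240-.45,475/10+150-.45)))
```

```text
eye [ 0.47008813 -0.18701988  0.07357236] 0.0017644034254521953
eye plane w [ 0.47151585 -0.18797238  0.071     ]
eye plane w [ 0.47110579 -0.18729538  0.073     ]
head [ 0.46973279 -0.1864097   0.063     ] (array([ 0.46995591, -0.18735109,  0.05985478]), np.float64(0.0006724675565772531))
```

```bash
python3 -m creep '[-1,0.7,-2,0,0,0,-3,0,0,0,-3,0,0,0,-2,0,0,0,0,0]'
python3 - <<'E'
from h import *
w=cam("wrist");crop(w,"w15",200,310,80,280,3);s=cam("side");crop(s,"s15",240,310,150,210,10)
E
```

```text
time_s: 15.75
tool_pos: [0.4857, -0.2181, 0.0623]
ee_rot: [-1.575, -0.002, 0.507]
ft_force: [5.3, -10.9, -1.1]
finger_gap: 0.0178
```

View pics/w15.png

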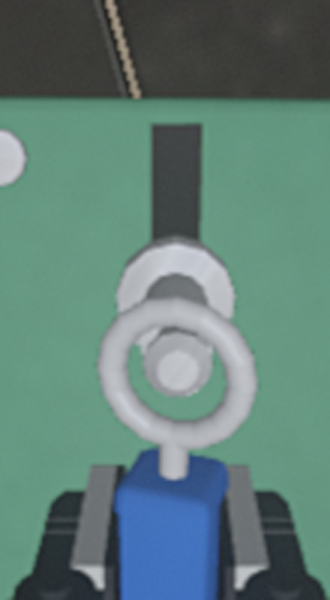

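View pics/s15.png

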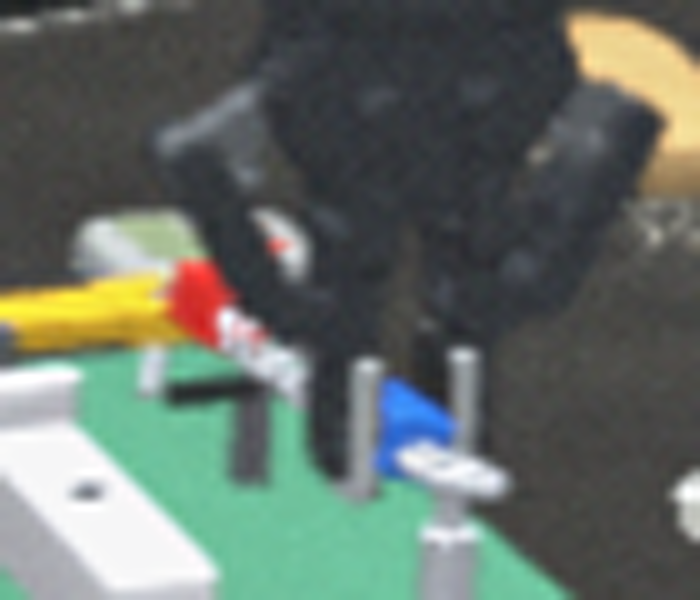

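```bash
python3 -m creep '[0,0,-2,0,0,0,-2,0,0,0,-2,0,0,0,-2,0,0,0,0,0]';python3 -m creep '[0,0,-1,0,0,0,-1,0,0,0,-1,0,0,0,0,0]'
python3 - <<'E'
from h import *
w=cam("wrist");crop(w,"w16",200,310,80,280,3);s=cam("side");crop(s,"s16",240,310,150,210,10)
E
```

```text
time_s: 16.35
tool_pos: [0.486, -0.2184, 0.0548]
ee_rot: [-1.576, -0.003, 0.506]
ft_force: [2.6, -11.8, 6.5]
finger_gap: 0.016
time_s: 16.75
tool_pos: [0.4868, -0.2185, 0.0528]
ee_rot: [-1.577, -0.004, 0.508]
ft_force: [2.8, -5.7, 25.8]
finger_gap: 0.0158
```

View pics/w16.png

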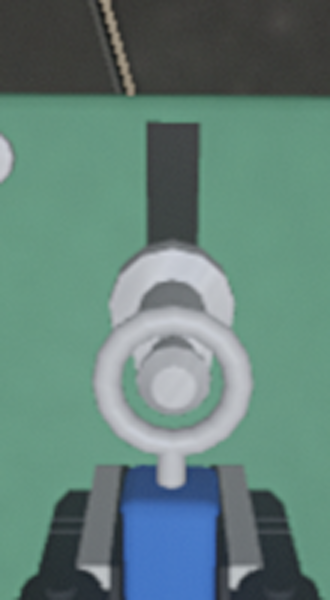

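View pics/s16.png

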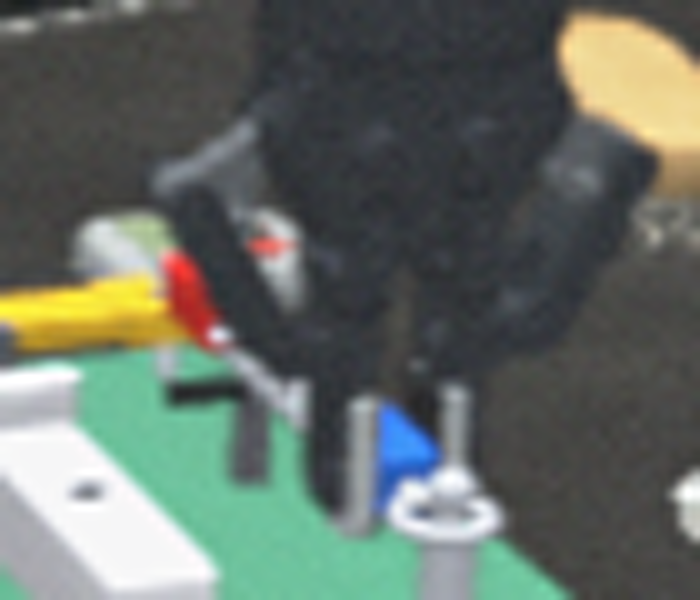

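```bash
python3 -m creep '[0,0,1,0,1,-1.5,1,0,1,-1.5,0,0,0.4,-1.2,0,0,0,0,0,0]'
python3 - <<'E'
from h import *
w=cam("wrist");crop(w,"w17",200,310,80,280,3);s=cam("side");crop(s,"s17",240,310,150,210,10)
E
```

```text
time_s: 17.35
tool_pos: [0.4871, -0.22, 0.0538]
ee_rot: [-1.571, -0.002, 0.507]
ft_force: [4.4, 17.8, 17.8]
finger_gap: 0.0158
```

View pics/w17.png

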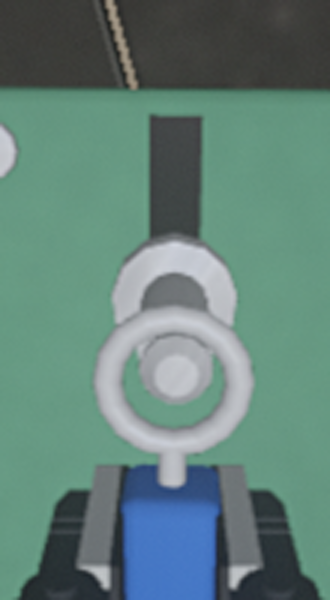

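View pics/s17.png

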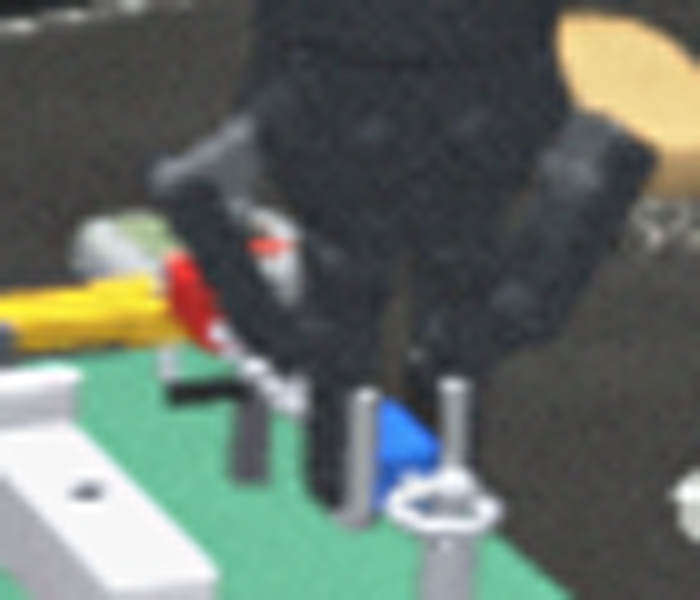

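```bash
python3 -m creep '[0,0,0,0,0,0,0,0,0,0,0,0,0,0,0,0,0,0,0,0]' 0.0;python3 -m creep '[0,0,15,0,0,0,25,0,0,0,30,0,0,0,30,0,0,0,20,0,0,0,0,0,0,0,0,0]'
python3 - <<'E'
from h import *
w=cam("wrist");cv2.imwrite("pics/w18.png",w["image"][:,:,::-1]);s=cam("side");crop(s,"s18",210,310,140,220,7)
E
```

```text
time_s: 17.95
tool_pos: [0.486, -0.2211, 0.0527]
ee_rot: [-1.571, 0.0, 0.507]
ft_force: [0.1, -0.6, -1.3]
finger_gap: 0.0429
time_s: 18.65
tool_pos: [0.4861, -0.2211, 0.1729]
ee_rot: [-1.571, -0.0, 0.506]
ft_force: [-0.4, 0.1, -0.5]
finger_gap: 0.0424
```

View pics/w18.png

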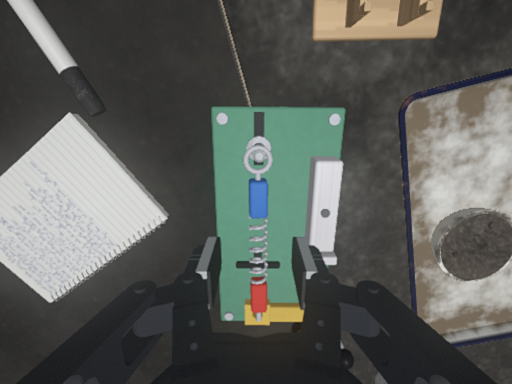

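View pics/s18.png

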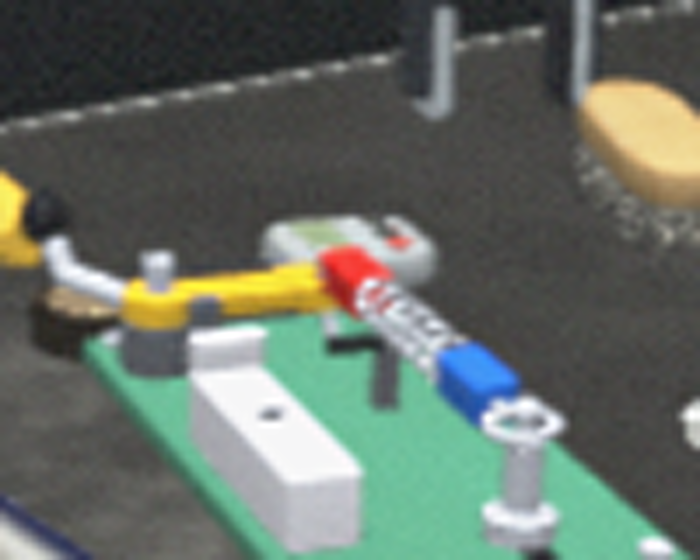

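Run:
```python
from h import *
w=cam("wrist");crop(w,"w19",200,320,120,340,2.7);s=cam("side");crop(s,"s19",265,305,180,220,14)
print(tri(w,(258,158.5),s,(523/7+210-.43,424/7+140-.43)))
B={"red":((0,150,60),(8,255,255)),"blue":((105,150,60),(125,255,255))}
m=masks(w,(180,340,100,330),B,30);p,q=[plane(w,m[k][0][1],.062) for k in B];print("grip dist",np.linalg.norm(p-q))
```

```text
(array([ 0.4704495 , -0.18971235,  0.050728  ]), np.float64(0.00018670681666280097))
grip dist 0.11532616316326771
```

View pics/w19.png

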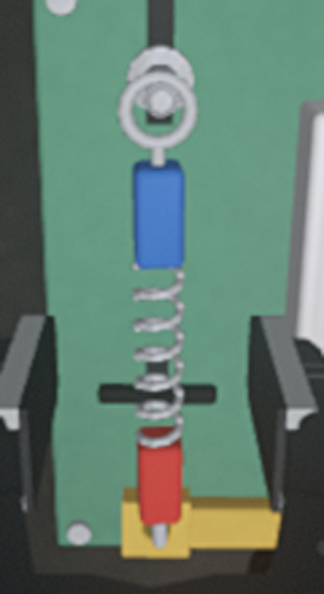

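View pics/s19.png

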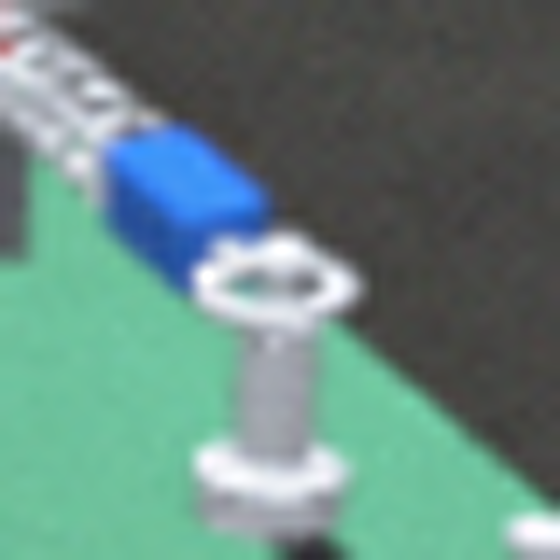

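```bash
python3 -m creep '[0,0,20,0,0,0,0,0,0,0,0,0]'; python3 -c "
from station import r
print(r.observe()['ft_force']); print(r.finish_job())"
```

```text
time_s: 19.15
tool_pos: [0.486, -0.221, 0.1924]
ee_rot: [-1.571, 0.0, 0.507]
ft_force: [0.8, 0.6, -0.1]
finger_gap: 0.0425
[ 0.83973766  0.57532517 -0.11112466]
the job is handed in; nothing more can be done
None
```

The spring is back on the trimmer. The hook is through the lever hole, the eye is round the post's neck under its head, and I handed the job in at 19.2 s. The hand-in gave no verdict.

**Last checks:**
- **Eye height:** it triangulated to 38.7 mm above the plate, against an expected 39 mm.
- **Working line:** no signed offset was worked out after release. By eye in the wrist view, the eye sits over the post on the line.
- **Stretch:** the block spacing measured about 115 mm, so the spring is stretched about 25 mm. This matches the post standing about 9 mm nearer the lever than the slot middle.
- **Lever:** it looks square on its stop with the leg down through the hole. I judged this by eye and did not measure the angle.
- **Gripper:** it was clear above the work, with under about 1 N on the wrist.
- **Loose items:** I steered clear of the stopwatch, tape roll and brass weight, but did not measure their positions again. The stopwatch and tape roll looked unmoved in the pictures; the brass weight was not in any of the later views.

**Hitches on the way:**
- **Spring rolled:** it rolled sideways when I let go of the red end, so the blue end was first gripped tilted, with the jaws 20.6 mm apart. A harder grip and the eye seating on the shoulder squared it up.
- **Seating force:** this reached about 26 N at the wrist, which I eased before letting go.
- **Hole position:** the side camera put the hole about 7 mm off the top camera along y, at a grazing angle. I used the top camera's value, and the leg went in first time.

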